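# Sort two filter housings and hold the reading shutter at its mark

## Robot

A 6-joint arm with a two-finger parallel gripper is mounted at the origin on a cart in front of the work surface, level with it; the furniture and walls round the work are solid. World frame = base frame: x ahead of the robot, y to its left, z up, the work surface at z = 0. Lengths are in mm, angles in degrees, forces in N, time in s.
With the tool pointing down it reaches from about 350 to 850 mm from the base axis. Payload 8.1 kg.
Tool frame: the origin (TCP) lies between the finger pads; the fingertips stand 17 mm ahead of it and the grasp point (between the pads) lies 2 mm behind it; z points along the fingers, y is the line along which they close (so a half turn about z gives the same grasp; the last joint's range is limited). The gripper opens to 85 mm and grips with 20 to 120 N. Pads are 22 mm wide; open, the fingers measure 114 mm over their backs; the gripper's body (76 mm by 85 mm) begins 54 mm behind the grasp point. The pads swing forward as they close: fully open they stand 13 mm farther back than shut.
Start: joints at [72.284, 7.471, 85.268, -0, 87.261, -4.893], TCP at [133.139, 585.046, 248.292] pointing down, gripper open.
Joint ranges: [-169.43, 169.43], [-51.17, 129.36], [1.28, 143.12], [-76.62, 256.62], [0, 156.53], [-152.29, 152.29]. Speed limits (degrees/s): [136.94, 136.94, 159.86, 180, 180, 180].

## Interface

Orientations are given as [roll, pitch, yaw] about the fixed x, y, z axes, in that order (R = Rz(yaw) Ry(pitch) Rx(roll)).
In Python, from bench import sense, snapshot, hand_in, trace, place_of gives the robot as it stands.
- The arm moves only by the shell command python3 -m handwheel 'ROWS' [FORCE]. ROWS is JSON, a list of rows, each a list of 7 numbers: the opening, from -1 (shut) to 1 (fully open), then the shift along the tool's x, y, z in cm, then the turn, a rotation vector about the tool's x, y, z in rad. A call has 1 to 12 rows; each row shifts and turns the commanded pose from where the row before left it, along the tool's axes as they then stand; what a row does not reach is not made up. A row lasts 1/12 s, in which the tool goes at most 41.7 mm and 7.16 degrees, less where a joint would pass 70% of its speed; a pose out of reach is approached as far as the arm can. A call with a gripper value outside its range is refused whole. The fingers move at their own pace and stop on an object; FORCE is the grip in N (left out, the last holds). Time passes only in rows, so rows that do not move let the fingers close. It gives the time, the measured TCP pose, the force, the opening and the grip force at its end, in the units of the state.
- sense(): the state, without advancing time (a new reading comes with each control period).
- snapshot(name): name is "scene" or "top"; returns a dict with "image" (400x640x3 uint8, red, green, blue), "intrinsics" (3x3 intrinsics, pixels), "R" (3x3) and "t" (3): a world point X has camera coordinates R X + t. Camera axes: x right, y down, z forward; pixel columns grow to the right and rows downward; lengths in mm; the calibration is good to about 2 mm. A picture is of the moment at which its call begins. There is no depth.
- hand_in(): hands the job in; it is judged then, once.
Trained networks look in a picture, given as the dict that the camera call returned (one of the last four; its "shot" number tells which), for a name from the list of things; names that differ only in an ending like _2 or _b are one class to them, and where a whole thing is asked for, a point or a joint stands for the part that bears it (a point fixed in the world has none). Each returns a list of dicts, best first, with "conf" (0 to 1); they miss things now and then, are a little off and sometimes report something else, mostly with a low value. They report only what shows in the picture. A call takes as long as a camera call. They do not tell look-alikes from the thing itself.
- trace(picture, query): "pixels" (400x640 bool, what is visible of it).
- place_of(picture, query): "location" ([x, y, z] in mm, in world coordinates, good to about 4 mm: a listed point, or the origin of a listed thing).
The state is a dict: "time": time; "joint_pos": joint angles; "qd": joint speeds; "joint_efforts": joint torques, N m; "tool_pos": TCP position; "tcp_rot": TCP orientation; "ft_force": force on the tool from outside, world axes, zero at the start; "wrist_torque": the same for the moment, N m; "finger_gap": finger opening in mm; "grip_force": force on a finger pad.
Only numpy, scipy, OpenCV 4.12 (cv2) and the standard library are available. Lean on these libraries where they do the work, as an engineer would, in place of code of your own. Each camera call takes 0.05 s, during which the arm holds its last target. There are 200 camera calls.

## Task

Sort the two filter housings: seat the one with the round disc tag in the corner seat on the reading stand and the one with the cross tag in the separate reject tray, upright and fully down, and let go of them. Then take the upright handle of the stand's spring-return shutter, pull it out until the black line across the shutter is level with the white mark on the rail, and keep holding it there: finish while still gripping the handle, since it springs back if released. Leave everything else where it stands, and leave the shutter home until both housings are seated.

Things in the scene. Friction and masses are not known exactly. Their poses are not given: they have to be found in the camera images.
- passed_mid (a point): White filter housing, a rounded block 60 mm long (its x), 36 mm wide (its y), 54 mm high, about 0.12 kg, with a short hose port (12 mm thick, 9 mm long, 34 mm up) on each end; on top a black round disc tag, 25 mm across. Otherwise like the other housing. The point is its centre, 27 mm above its underside; z up. It starts upright on the worktop. This one belongs in the stand's seat.
- failed_mid (a point): White filter housing, a rounded block 60 mm long (its x), 36 mm wide (its y), 54 mm high, about 0.12 kg, with a short hose port (12 mm thick, 9 mm long, 34 mm up) on each end; on top a black cross-shaped (X) tag, 32 mm from tip to tip. Otherwise like the other housing. The point is its centre, 27 mm above its underside; z up. It starts upright on the worktop. This one belongs in the reject tray.
- stand: The reading stand, fixed: a grey base 185 mm (x) by 240 mm (y), 12 mm thick, with a grey head 62 mm high along its far edge, a corner seat at its left and the shutter track at its right. Origin at the worktop; -x points to the robot's side, y left, z up. The head's face is at x = 35 mm, its lens before the seat ends at x = 26 mm.
- stand_seat (a point): The seat on the reading stand. Four steel corner angles, 10 mm high, bound a seat 68 mm long (x) by 44 mm wide (y); the middle 46 mm of each long side is open for fingers. A housing sits with its length along x, either way round. The point is the centre of the seat's floor, 12 mm above the worktop; z up.
- tray_seat (a point): The seat of the reject tray, a fixed low grey plate, 110 x 85 x 6 mm. Four steel corner angles, 10 mm high, bound a seat 68 mm long (x) by 44 mm wide (y); the middle 46 mm of each long side is open for fingers. A housing sits with its length along x, either way round. The point is the centre of the seat's floor, 6 mm above the worktop; z up.
- handle (a point): The shutter's handle: an upright black round post 16 mm thick, from 24 to 78 mm above the worktop, on a 26 mm collar. The point is on its axis, 60 mm above the worktop. Axes as the stand's: it pulls out along -x, away from the head. The rails 25 mm to either side are 24 mm high; at rest the head's face is 70 mm beyond it along +x.
- index (a point): The black line across the flat steel shutter plate, 21 mm above the worktop, 35 mm behind (+x of) the handle; it moves with the shutter. Axes as the stand's.
- mark (a point): The tip of the white mark, a small clip with a black line, 29 mm high, fixed on the left rail of the track, each time elsewhere: 22 to 48 mm in front (-x) of where the shutter's line rests. Axes as the stand's; line and mark are level when both have the same x along these axes.
- shutter (a joint): How far the shutter is pulled out, m: 0 home, 0.07 at its stop. A spring pulls it home with about 3.3 N at 0, growing by 1.1 N for each 10 mm.
- timer: Bystander, to be left alone: small bench timer, 62 x 68 x 20 mm. Origin at the centre of its underside.
- tub: Bystander, to be left alone: screw-top tub, 54 mm across, 48 mm high. Origin at the centre of its underside.
- dish: Bystander, to be left alone: covered round dish, 60 mm across, 15 mm high. Origin at the centre of its underside.
- bottle: Bystander, to be left alone: small reagent bottle, 54 mm across, 104 mm high. Origin at the centre of its underside.
There are look-alikes about, which are no part of the job. What is shaped like the part that bears passed_mid but green is not meant. Leave any yellow look-alike of the part that bears failed_mid alone.

How it is judged:
By the outcome, as a careful person would: the job done as asked, in the order asked, and still so for the second after the job is handed in, while the arm keeps its last pose, push and grip.
It also fails if it takes over 64 s, if anything falls off the work surface, if the arm or the gripper's body presses on something with over 40 N, if the wrist force passes 120 N, or if a joint passes its speed limit or range.

## Working session

There is one attempt and no reset: what is moved stays moved. The work goes in short steps, Python scripts to look and compute and a shell command to move; the robot and the scene stay as the last step left them, time stands still between calls to the robot, and variables do not carry over. Pictures are saved under pics/ and viewed, at most 10 in all, crops included, and the job is handed in when it is done.

```bash
mkdir -p pics; ls; python3 - <<'E'
from bench import *
import cv2,numpy as np
for n in("scene","top"):
    p=snapshot(n); cv2.imwrite(f"pics/{n}0.png",p["image"][:,:,::-1])
    np.savez(f"{n}0.npz",**{k:p[k] for k in("image","intrinsics","R","t")})
    print(n,np.round(-p["R"].T@p["t"]))
    for q in("passed_mid","failed_mid","stand","stand_seat","tray_seat","handle","index","mark","timer","tub","dish","bottle"):
        print(q,[(np.round(d["location"]).tolist(),round(d["conf"],2)) for d in place_of(p,q)][:4])
print(sense())
E
```

```text
pics
scene [-563.  790.  718.]
passed_mid [([410.0, -233.0, 24.0], 0.89), ([417.0, -340.0, 28.0], 0.65)]
failed_mid [([429.0, 268.0, 26.0], 0.83), ([434.0, 155.0, 23.0], 0.77)]
stand [([622.0, 34.0, 1.0], 0.69)]
stand_seat [([586.0, 98.0, 10.0], 0.62)]
tray_seat [([587.0, -276.0, 4.0], 0.8)]
handle [([594.0, -31.0, 59.0], 0.74)]
index [([630.0, -32.0, 19.0], 0.58)]
mark []
timer [([400.0, 2.0, 3.0], 0.59)]
tub [([693.0, -370.0, 1.0], 0.64)]
dish [([431.0, 371.0, 0.0], 0.51), ([781.0, 123.0, 0.0], 0.41), ([411.0, -233.0, 26.0], 0.22)]
bottle [([782.0, 121.0, -0.0], 0.54)]
top [ 371.    7. 1450.]
passed_mid [([412.0, -237.0, 28.0], 0.75), ([417.0, -346.0, 24.0], 0.75), ([595.0, -39.0, 60.0], 0.33)]
failed_mid [([428.0, 268.0, 26.0], 0.74), ([440.0, 157.0, 25.0], 0.58)]
stand [([621.0, 34.0, 1.0], 0.89), ([689.0, -371.0, 0.0], 0.47)]
stand_seat [([585.0, 93.0, 16.0], 0.82)]
tray_seat [([587.0, -279.0, 7.0], 0.65)]
handle [([597.0, -36.0, 62.0], 0.59)]
index [([626.0, -31.0, 20.0], 0.56)]
mark [([781.0, 117.0, 3.0], 0.21)]
timer [([402.0, 0.0, 0.0], 0.81)]
tub [([692.0, -367.0, 1.0], 0.5)]
dish [([429.0, 371.0, 2.0], 0.66)]
bottle [([779.0, 117.0, 3.0], 0.82), ([438.0, 158.0, 26.0], 0.51)]
{'time': 1.3, 'joint_pos': array([ 7.22850762e+01,  7.46831815e+00,  8.52655077e+01, -1.77016325e-03,
        8.72596910e+01, -4.89515188e+00]), 'qd': array([-0.19099102, -0.11662652,  0.00759439, -0.0817524 ,  0.11309782,
       -0.04919497]), 'joint_efforts': array([-1.25299444e-03, -5.69333231e+01, -5.00844741e+01, -2.97686074e-04,
        2.03114010e-03,  1.74942915e-05]), 'tool_pos': array([133.15139677, 585.07371239, 248.34393779]), 'tcp_rot': array([1.79993691e+02, 2.31493124e-03, 1.67180313e+02]), 'ft_force': array([-0.14727508, -0.9016714 , -0.44025841]), 'wrist_torque': array([-0.02371348,  0.03613787, -0.01404042]), 'grip_force': 0.0, 'finger_gap': 85.65375726377589}
```

View pics/scene0.png

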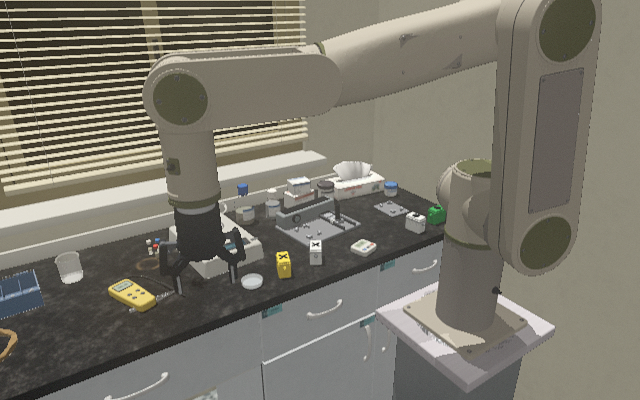

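View pics/top0.png

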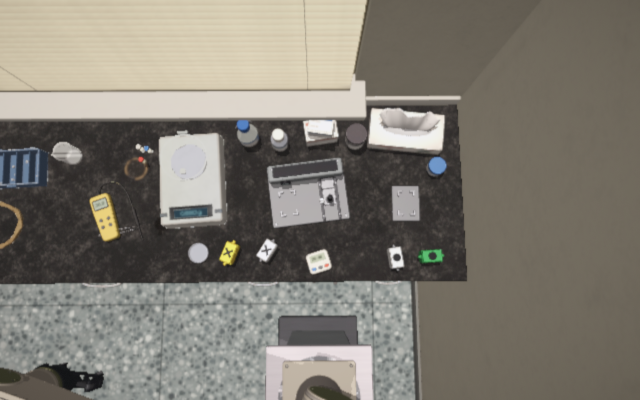

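The scene view shows the white cross housing at about (315,250), the white disc housing at (415,222), and yellow and green look-alikes beside them. In the top view the cross housing is at (267,250), the disc housing at (396,258), the stand at (309,195) and the tray at (405,203). I'll enlarge these.

```bash
cat > h.py <<'E'
import numpy as np,cv2
def load(n): return dict(np.load(n))
def proj(p,X):
    c=np.atleast_2d(X)@p["R"].T+p["t"]; u=c@p["intrinsics"].T; return u[:,:2]/u[:,2:]
def ray(p,uv,z):
    uv=np.atleast_2d(uv).astype(float); d=np.c_[uv,np.ones(len(uv))]@np.linalg.inv(p["intrinsics"]).T@p["R"]
    o=-p["R"].T@p["t"]; return o+d*((z-o[2])/d[:,2])[:,None]
E
python3 - <<'E'
from h import *
p=load("top0.npz");s=load("scene0.npz")
print(p["intrinsics"][0],s["intrinsics"][0],p["R"])
im=p["image"][:,:,::-1]
a=cv2.resize(im[150:275,225:325],None,fx=4.6,fy=4.6,interpolation=cv2.INTER_CUBIC)  # 460x575
b=cv2.resize(im[180:275,380:445],None,fx=5,fy=5,interpolation=cv2.INTER_CUBIC)
cv2.imwrite("pics/a.png",cv2.resize(im[155:235,262:355],None,fx=7,fy=7,interpolation=cv2.INTER_CUBIC))
w=np.zeros((580,800,3),np.uint8)
x=cv2.resize(im[235:270,250:285],None,fx=11,fy=11,interpolation=cv2.INTER_CUBIC);w[:385,:385]=x
x=cv2.resize(im[240:275,380:415],None,fx=11,fy=11,interpolation=cv2.INTER_CUBIC);w[:385,400:785]=x
x=cv2.resize(im[183:223,385:425],None,fx=4.8,fy=4.8,interpolation=cv2.INTER_CUBIC);w[387:387+192,:192]=x
x=cv2.resize(s["image"][190:250,270:360,::-1],None,fx=3.2,fy=3.2,interpolation=cv2.INTER_CUBIC);w[387:579,200:488]=x
cv2.imwrite("pics/b.png",w)
E
```

```text
[463.50213159   0.         317.65661567] [451.38108012   0.         327.57182786] [[-0.00620983 -0.99997486  0.00342247]
 [-0.98710291  0.00558232 -0.15998963]
 [ 0.1599665  -0.00437184 -0.98711276]]
```

View pics/a.png

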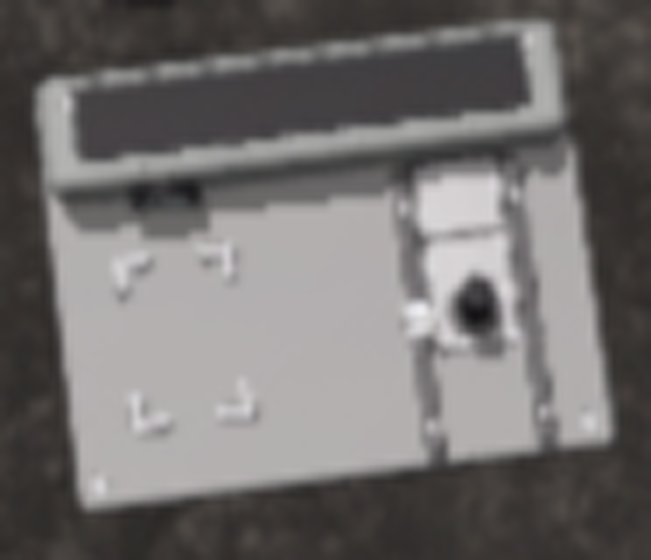

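View pics/b.png

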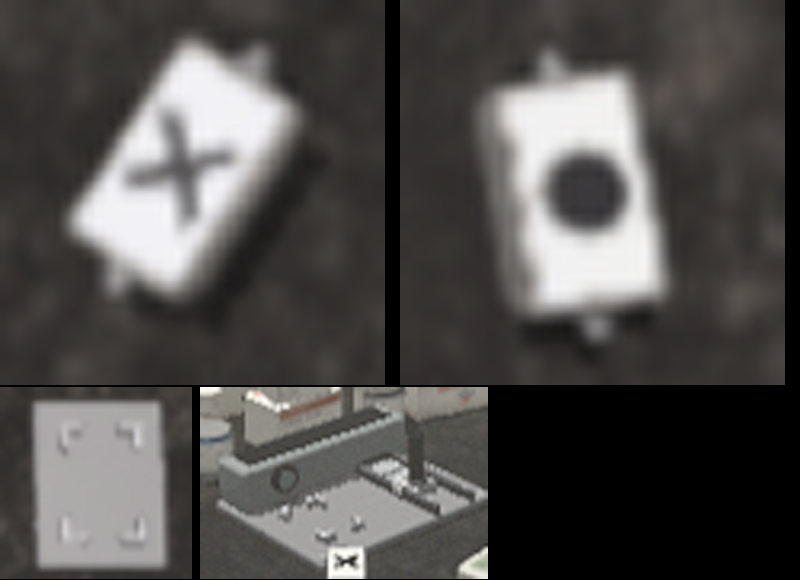

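The crops are clear: cross and disc tops, the four seat angles around (184,335) in crop a, the shutter line at about (463,234), the white clip at (418,318) and the handle base at about (478,315). Next I'll fit poses.

```bash
cat > fit.py <<'E'
from h import *
from scipy.optimize import minimize
def box(x0,x1,y0,y1,z0,z1): return np.array([[x,y,z] for x in(x0,x1) for y in(y0,y1) for z in(z0,z1)],float)
H=[box(-29.5,29.5,-17.5,17.5,0,54),box(-39,39,-6,6,28,40)]
T=[box(-55,55,-42.5,42.5,0,6)]
S=[box(-92.5,92.5,-120,120,0,12)]
def place(B,q):
    c,s=np.cos(q[2]),np.sin(q[2]); return B@np.array([[c,s,0],[-s,c,0],[0,0,1]])+[q[0],q[1],0]
def mask(p,parts,q,k=4):
    m=np.zeros((400*k,640*k),np.uint8)
    for B in parts:
        h=cv2.convexHull(((proj(p,place(B,q))+.5)*k).astype(np.float32))
        cv2.fillConvexPoly(m,np.round(h*16).astype(np.int32),255,shift=4)
    return cv2.resize(m,(640,400),interpolation=cv2.INTER_AREA)/255.
def fit(views,parts,q0):
    def f(v):
        q=[v[0],v[1],v[2]/50]; return sum(np.abs(mask(p,parts,q)-m).sum() for p,m in views)
    b=None
    for d in(-10,0,10):
        x0=np.array([q0[0],q0[1],q0[2]*50+d])
        r=minimize(f,x0,method="Nelder-Mead",options=dict(initial_simplex=x0+np.array([[0,0,0],[8,0,0],[0,8,0],[0,0,12]])))
        if b is None or r.fun<b.fun:b=r
    return np.round([b.x[0],b.x[1],np.degrees(b.x[2]/50)],1),round(b.fun,1)
E
python3 - <<'E'
from fit import *
from bench import *
ps={n:snapshot(n) for n in("top","scene")}
for q,parts,g in(("passed_mid",H,(411,-235,0)),("failed_mid",H,(436,156,-.5)),("tray_seat",T,(587,-278,0))):
    vs=[]
    for n,p in ps.items():
        best=None
        if q=="tray_seat":
            # bright-grey threshold near the tray
            g0=p["image"].min(2).astype(np.uint8); c=proj(p,[g[0],g[1],5])[0].astype(int)
            t=(g0>85).astype(np.uint8); k,l=cv2.connectedComponents(t); m=l==l[c[1],c[0]]
            if n=="scene":continue
        else:
            ms=[d["pixels"] for d in trace(p,q)]; c=proj(p,[g[0],g[1],40])[0].round().astype(int)
            ms=[m for m in ms if m[c[1],c[0]]]
            if not ms: print("none",n,q);continue
            m=ms[0]
        vs.append((p,m.astype(float)))
        print(q,n,m.sum(),fit([vs[-1]],parts,g))
    print(q,fit(vs,parts,g))
p=ps["top"]
A=lambda u,z: ray(p,np.c_[262+(np.array(u)[:,0]+.5)/7-.5,155+(np.array(u)[:,1]+.5)/7-.5],z)
r=np.round
print("base",r(A([(85,508),(612,440)],12)))
print("seat",r(A([(115,258),(230,240),(137,432),(255,412),(184,335)],20),1))
print("line",r(A([(425,238),(500,230)],21),1),"clip",r(A([(418,318),(405,318),(433,316)],29),1))
print("rails",r(A([(405,195),(432,435),(515,185),(545,415)],24),1))
print("handle top?",r(A([(478,300),(482,310)],78),1), "head face",r(A([(60,190),(560,130)],62),1))
E
```

```text
passed_mid top 299 (array([ 413.5, -232.7,   10.6]), np.float64(40.0))
passed_mid scene 345 (array([ 413.1, -233. ,    2.8]), np.float64(33.5))
passed_mid (array([ 412.9, -232.7,    8.9]), np.float64(78.5))
failed_mid top 285 (array([436.3, 156.9, -33.7]), np.float64(33.6))
failed_mid scene 268 (array([440.8, 153.4, -32.7]), np.float64(36.6))
failed_mid (array([435.7, 156.6, -32.6]), np.float64(75.9))
tray_seat top 967 (array([ 582.2, -275.5,   -0.6]), np.float64(14.1))
tray_seat (array([ 582.2, -275.5,   -0.6]), np.float64(14.1))
base [[507. 138.  12.]
 [536. -97.  12.]]
seat [[617.9 124.6  20. ]
 [625.8  73.2  20. ]
 [539.6 114.3  20. ]
 [548.2  62.   20. ]
 [582.9  93.6  20. ]]
line [[626.  -14.   21. ]
 [629.5 -47.6  21. ]] clip [[588.6 -10.5  29. ]
 [588.7  -4.8  29. ]
 [589.5 -17.2  29. ]]
rails [[645.1  -5.2  24. ]
 [537.  -16.4  24. ]
 [649.4 -54.5  24. ]
 [545.7 -66.5  24. ]]
handle top? [[588.8 -35.7  78. ]
 [584.4 -37.3  78. ]] head face [[640.8 145.3  62. ]
 [666.3 -72.8  62. ]]
```

```bash
cat > go.py <<'E'
import sys,numpy as np
from bench import sense
from scipy.spatial.transform import Rotation as R
# go.py x y z yaw : shift in current tool axes (cm), then rotvec (rad) to point down at yaw
a=[float(v) for v in sys.argv[1:]]; s=sense()
r=R.from_euler("xyz",s["tcp_rot"],degrees=True); d=r.inv().apply(np.array(a[:3])-s["tool_pos"])/10
print(round(s["time"],2),"pos",np.round(s["tool_pos"],1),np.round(s["tcp_rot"],1),"gap",round(s["finger_gap"],1),"grip",round(s["grip_force"],1),"ft",np.round(s["ft_force"],1))
if len(a)>3: print("shift",np.round(d,2),"rot",np.round((r.inv()*R.from_euler("xyz",[180,0,a[3]],degrees=True)).as_rotvec(),3),"q6",round(s["joint_pos"][5],1))
E
python3 go.py 436.5 156 140 147
```

```text
1.6 pos [133.1 585.  248.3] [-180.     0.   167.2] gap 85.5 grip 0.0 ft [-0.6 -0.   0.4]
shift [-39.1  -35.1   10.83] rot [-0.     0.     0.352] q6 -4.9
```

```bash
python3 -m handwheel '[[1,-1,-0.9,0.3,0,0,0],[1,-2,-1.8,0.55,0,0,0],[1,-2.4,-2.15,0.7,0,0,0],[1,-2.4,-2.15,0.7,0,0,0],[1,-2.4,-2.15,0.7,0,0,0],[1,-2.4,-2.15,0.7,0,0,0],[1,-2.4,-2.15,0.7,0,0,0],[1,-2.4,-2.15,0.7,0,0,0],[1,-2.4,-2.15,0.7,0,0,0],[1,-2.4,-2.15,0.7,0,0,0],[1,-2.4,-2.15,0.7,0,0,0],[1,-2.4,-2.15,0.7,0,0,0]]'
python3 -m handwheel '[[1,-2.4,-2.15,0.7,0,0,0],[1,-2.4,-2.15,0.7,0,0,0],[1,-2.4,-2.15,0.7,0,0,0],[1,-2.4,-2.15,0.7,0,0,0],[1,-2,-1.8,0.6,0,0,0],[1,-0.5,-0.5,0.2,0,0,0],[1,0,0,0,0,0,0.08],[1,0,0,0,0,0,0.09],[1,0,0,0,0,0,0.09],[1,0,0,0,0,0,0.09],[1,0,0,0,0,0,0]]'
python3 go.py 436.5 156 32 147
```

```text
time: 2.6
tool_pos: [343.4, 287.9, 169.7]
tcp_rot: [180.0, 0.0, 167.2]
ft_force: [0.4, 0.3, 0.0]
finger_gap: 85.0
grip_force: 0.0
time: 3.52
tool_pos: [436.4, 156.4, 134.0]
tcp_rot: [180.0, -0.0, 146.9]
ft_force: [-0.3, 0.7, 0.2]
finger_gap: 85.5
grip_force: 0.0
3.52 pos [436.4 156.4 134. ] [180.   -0.  146.9] gap 85.5 grip 0.0 ft [-0.3  0.7  0.2]
shift [-0.04 -0.03 10.2 ] rot [ 0.    -0.    -0.002] q6 -43.5
```

```bash
python3 -m handwheel '[[1,0,0,1.5,0,0,0],[1,0,0,2.5,0,0,0],[1,0,0,2.5,0,0,0],[1,0,0,2.2,0,0,0],[1,0,0,1.5,0,0,0],[-1,0,0,0,0,0,0],[-1,0,0,0,0,0,0],[-1,0,0,0,0,0,0],[-1,0,0,0,0,0,0],[-1,0,0,0,0,0,0],[-1,0,0,0,0,0,0],[-1,0,0,0,0,0,0]]' 40
python3 go.py 583 -276 130 179.5
python3 - <<'E'
from bench import *; import cv2
p=snapshot("scene"); cv2.imwrite("pics/g1.png",cv2.resize(p["image"][180:320,220:400,::-1],None,fx=4,fy=4))
E
```

```text
time: 4.52
tool_pos: [438.0, 156.4, 33.6]
tcp_rot: [179.9, 0.1, 147.1]
ft_force: [-0.8, -0.2, 6.0]
finger_gap: 35.7
grip_force: 41.2
4.52 pos [438.  156.4  33.6] [1.799e+02 1.000e-01 1.471e+02] gap 35.7 grip 41.2 ft [-0.8 -0.2  6. ]
shift [-35.66 -28.44  -9.63] rot [ 0.002  0.003 -0.565] q6 -43.8
```

View pics/g1.png

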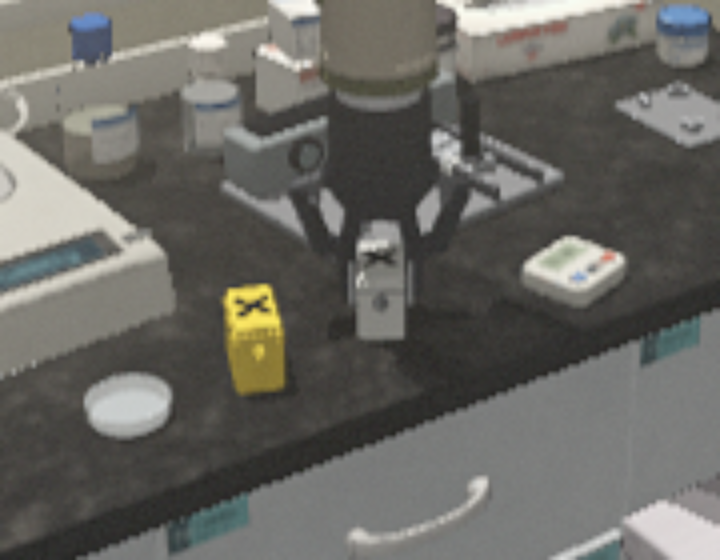

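The scene shows the fingers across the housing's width, with the cross tag at (380,258) and nothing else disturbed. I'll lift it and carry it to the tray.

```bash
python3 -m handwheel '[[-1,0,0,-1,0,0,0],[-1,0,0,-2.5,0,0,0],[-1,0,0,-2.5,0,0,0],[-1,0,0,-2.5,0,0,0],[-1,-0.5,-0.4,-1.5,0,0,0],[-1,-1,-0.8,0,0,0,0],[-1,-1.8,-1.44,0,0,0,0],[-1,-2.2,-1.75,0,0,0,0],[-1,-2.2,-1.75,0,0,0,0],[-1,-2.2,-1.75,0,0,0,0],[-1,-2.2,-1.75,0,0,0,0],[-1,-2.2,-1.75,0,0,0,0]]'
python3 -m handwheel '[[-1,-2.2,-1.75,0,0,0,0],[-1,-2.2,-1.75,0,0,0,0],[-1,-2.2,-1.75,0,0,0,0],[-1,-2.2,-1.75,0,0,0,0],[-1,-2.2,-1.75,0,0,0,0],[-1,-2.2,-1.75,0,0,0,0],[-1,-2.2,-1.75,0,0,0,0],[-1,-2.2,-1.75,0,0,0,0],[-1,-2,-1.6,0,0,0,0],[-1,-0.6,-0.5,0,0,0,0],[-1,0,0,0,0,0,0]]'
python3 -m handwheel '[[-1,0,0,0,0,0,-0.06],[-1,0,0,0,0,0,-0.09],[-1,0,0,0,0,0,-0.09],[-1,0,0,0,0,0,-0.09],[-1,0,0,0,0,0,-0.09],[-1,0,0,0,0,0,-0.09],[-1,0,0,0,0,0,-0.055],[-1,0,0,0,0,0,0]]'
python3 go.py 583 -276 60 179.5
python3 - <<'E'
from h import *
from bench import *
T=snapshot("top"); S=snapshot("scene")
np.savez("top1.npz",**{k:T[k] for k in("image","intrinsics","R","t")});np.savez("scene1.npz",**{k:S[k] for k in("image","intrinsics","R","t")})
w=np.zeros((500,800,3),np.uint8)
c=proj(S,[583,-276,60])[0].astype(int);print("S0",c)
x=S["image"][c[1]-50:c[1]+50,c[0]-40:c[0]+40,::-1];w[:500,:400]=cv2.resize(x,None,fx=5,fy=5)
c=proj(T,[583,-276,60])[0].astype(int);print("T0",c)
x=T["image"][c[1]-50:c[1]+50,c[0]-40:c[0]+40,::-1];w[:500,400:]=cv2.resize(x,None,fx=5,fy=5)
cv2.imwrite("pics/h1.png",w)
E
```

```text
time: 5.57
tool_pos: [495.0, -18.6, 132.8]
tcp_rot: [180.0, 0.0, 147.1]
ft_force: [0.6, 0.7, -1.2]
finger_gap: 35.6
grip_force: 40.4
time: 6.48
tool_pos: [577.1, -264.1, 132.4]
tcp_rot: [-180.0, 0.0, 147.0]
ft_force: [-0.4, 0.0, -0.5]
finger_gap: 35.4
grip_force: 40.3
time: 7.15
tool_pos: [576.8, -260.5, 132.1]
tcp_rot: [180.0, -0.0, 179.7]
ft_force: [0.2, 0.1, -1.7]
finger_gap: 35.7
grip_force: 40.3
7.15 pos [ 576.8 -260.5  132.1] [180.   -0.  179.7] gap 35.7 grip 40.3 ft [ 0.2  0.1 -1.7]
shift [-0.63 -1.55  7.21] rot [ 0.001 -0.     0.004] q6 -118.7
S0 [391 194]
T0 [408 199]
```

View pics/h1.png

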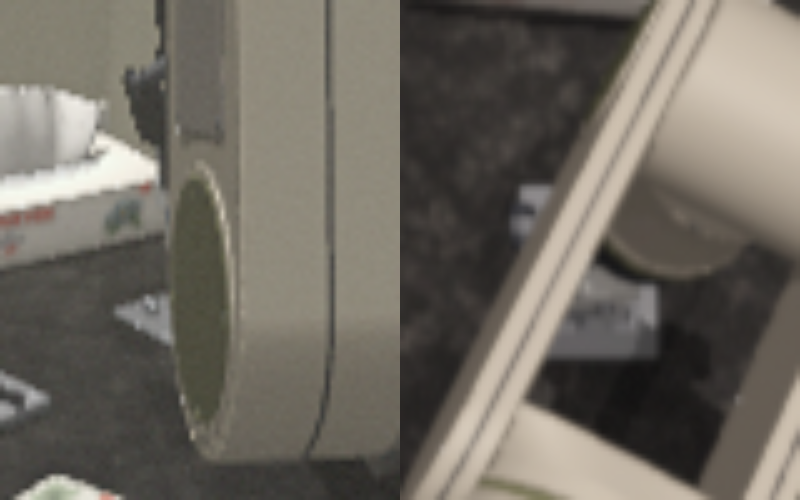

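The arm hides both views here: the tray only peeks out at (145,315) on the left, and at (540,210) and (600,320) on the right. I'll cross-check the tray and stand poses from the first pictures instead.

```bash
python3 - <<'E'
from fit import *
P={n:load(n+"0.npz") for n in("top","scene")}
ST=[box(-92.5,92.5,-120,120,0,12),box(35,92.5,-120,120,0,62)]
for nm,parts,g in(("tray",T,(583,-276,0)),("stand",ST,(621.5,34,.12))):
  vs=[]
  for n,p in P.items():
    for th in(75,90,105):
        m0=mask(p,parts,g); roi=cv2.dilate((m0>0).astype(np.uint8),np.ones((9,9)))
        t=((p["image"].min(2)>th)&(roi>0)).astype(np.uint8)
        t=cv2.morphologyEx(t,cv2.MORPH_OPEN,np.ones((2,2),np.uint8)) if 0 else t
        if nm=="stand": 
            t=cv2.morphologyEx(t,cv2.MORPH_CLOSE,np.ones((11,11),np.uint8))
        k,l,st,_=cv2.connectedComponentsWithStats(t); m=(l==1+st[1:,4].argmax())
        print(nm,n,th,m.sum(),round(m0.sum()),fit([(p,m.astype(float))],parts,g))
E
```

```text
tray top 75 972 963 (array([ 582.1, -275.8,   -0.9]), np.float64(14.6))
tray top 90 964 963 (array([ 5.823e+02, -2.755e+02, -5.000e-01]), np.float64(15.1))
tray top 105 947 963 (array([ 5.822e+02, -2.753e+02, -2.000e-01]), np.float64(20.4))
tray scene 75 434 337 (array([ 590.8, -280.6,   -0.9]), np.float64(115.2))
tray scene 90 375 337 (array([ 590.8, -280.6,   -1.2]), np.float64(69.2))
tray scene 105 342 337 (array([ 589.7, -280.9,   -1.4]), np.float64(89.0))
stand top 75 4807 4822 (array([613. ,  32.6,   7.1]), np.float64(121.2))
stand top 90 4728 4822 (array([612.8,  32.2,   7.1]), np.float64(134.9))
stand top 105 4668 4822 (array([612.7,  33. ,   7. ]), np.float64(165.8))
stand scene 75 3731 2763 (array([604.9,  31.5,   5.2]), np.float64(926.5))
stand scene 90 3116 2763 (array([633.3,  25.5,   6.2]), np.float64(528.8))
stand scene 105 2799 2763 (array([634.2,  23.8,   7.1]), np.float64(741.4))
```

```bash
python3 -m handwheel '[[-1,-0.4,-0.8,1.5,0,0,0],[-1,-0.4,-0.8,2,0,0,0],[-1,0,0,2,0,0,0],[-1,0,0,1.5,0,0,0],[-1,0,0,0.7,0,0,0],[-1,0,0,0,0,0,0],[-1,0,0,0,0,0,0]]'
python3 go.py 585 -276.5 42 179.5
```

```text
time: 7.83
tool_pos: [584.8, -277.8, 54.9]
tcp_rot: [180.0, -0.0, 179.5]
ft_force: [-0.0, 0.2, -0.6]
finger_gap: 35.5
grip_force: 40.3
7.83 pos [ 584.8 -277.8   54.9] [180.   -0.  179.5] gap 35.5 grip 40.3 ft [-0.   0.2 -0.6]
shift [-0.02  0.13  1.29] rot [ 0.    -0.001 -0.   ] q6 -119.4
```

```bash
python3 -m handwheel '[[-1,0,0.13,0.2,0,0,0],[-1,0,0,0.3,0,0,0],[-1,0,0,0.3,0,0,0],[-1,0,0,0.2,0,0,0],[-1,0,0,0,0,0,0]]'
python3 go.py 585 -276.5 39.6 179.5
```

```text
time: 8.25
tool_pos: [584.7, -276.7, 44.4]
tcp_rot: [180.0, -0.0, 179.5]
ft_force: [-0.7, 0.1, -1.9]
finger_gap: 35.7
grip_force: 40.3
8.25 pos [ 584.7 -276.7   44.4] [180.   -0.  179.5] gap 35.7 grip 40.3 ft [-0.7  0.1 -1.9]
shift [-0.03  0.02  0.48] rot [ 0. -0. -0.] q6 -119.4
```

It's 5 mm inside the angles with no contact. I'll continue to the floor.

```bash
python3 -m handwheel '[[-1,0,0,0.2,0,0,0],[-1,0,0,0.2,0,0,0],[-1,0,0,0.1,0,0,0],[-1,0,0,0,0,0,0]]'
python3 go.py 585 -276.5 39.6 179.5
```

```text
time: 8.58
tool_pos: [584.9, -276.9, 39.8]
tcp_rot: [180.0, -0.0, 179.5]
ft_force: [1.0, 0.6, -0.8]
finger_gap: 35.4
grip_force: 40.3
8.58 pos [ 584.9 -276.9   39.8] [180.   -0.  179.5] gap 35.4 grip 40.3 ft [ 1.   0.6 -0.8]
shift [-0.01  0.04  0.02] rot [ 0. -0. -0.] q6 -119.4
```

```bash
python3 -m handwheel '[[-1,0,0,0.1,0,0,0],[-1,0,0,0.1,0,0,0],[-1,0,0,0,0,0,0]]'
python3 go.py 585 -276.5 39.6 179.5
```

```text
time: 8.83
tool_pos: [585.0, -277.0, 39.6]
tcp_rot: [-180.0, 0.0, 179.5]
ft_force: [-7.5, 3.1, 13.7]
finger_gap: 35.2
grip_force: 42.1
8.83 pos [ 585.  -277.    39.6] [-180.     0.   179.5] gap 35.2 grip 42.1 ft [-7.5  3.1 13.7]
shift [0.   0.05 0.  ] rot [-0.  0. -0.] q6 -119.4
```

Contact is at exactly the expected floor height (39.6). I'll release and retreat to above the disc housing.

```bash
python3 -m handwheel '[[0.4,0,0,0,0,0,0],[0.4,0,0,0,0,0,0],[0.4,0,0,0,0,0,0],[0.4,0,0,-1,0,0,0],[0.4,0,0,-2.5,0,0,0],[0.4,0,0,-2.5,0,0,0],[0.4,0,0,-2.5,0,0,0],[0.4,0,0,-1.5,0,0,0],[0.4,0,0,0,0,0,0]]'
python3 go.py 412.5 -233.5 132 189
```

```text
time: 9.58
tool_pos: [587.5, -278.4, 143.7]
tcp_rot: [-179.8, 0.4, 179.5]
ft_force: [0.4, -1.3, 1.3]
finger_gap: 59.7
grip_force: 0.0
9.58 pos [ 587.5 -278.4  143.7] [-179.8    0.4  179.5] gap 59.7 grip 0.0 ft [ 0.4 -1.3  1.3]
shift [17.54  4.34  1.03] rot [-0.005  0.007 -0.166] q6 -119.4
```

```bash
python3 -m handwheel '[[0.4,1.2,0.3,0,0,0,0],[0.4,2.4,0.6,0.2,0,0,0],[0.4,2.5,0.62,0.2,0,0,0],[0.4,2.5,0.62,0.2,0,0,0],[0.4,2.5,0.62,0.2,0,0,0],[0.4,2.5,0.62,0.2,0,0,0],[0.4,2.4,0.6,0,0,0,0],[0.4,1.4,0.35,0,0,0,0],[0.4,0.1,0,0,0,0,-0.05],[0.4,0,0,0,0,0,-0.08],[0.4,0,0,0,0,0,-0.036],[0.4,0,0,0,0,0,0]]'
python3 go.py 412.5 -233.5 32 189
python3 - <<'E'
from h import *
from bench import *
import sys; sys.path.insert(0,".")
from fit import *
T=snapshot("top");S=snapshot("scene")
for n,p in(("top",T),("scene",S)):
    print(n,[(np.round(d["location"]).tolist(),round(d["conf"],2)) for d in place_of(p,"failed_mid")])
w=np.zeros((400,800,3),np.uint8)
c=proj(T,[583,-276,60])[0].astype(int); w[:,:400]=cv2.resize(T["image"][c[1]-25:c[1]+25,c[0]-25:c[0]+25,::-1],None,fx=8,fy=8)
c=proj(S,[583,-276,60])[0].astype(int); w[:,400:]=cv2.resize(S["image"][c[1]-25:c[1]+25,c[0]-25:c[0]+25,::-1],None,fx=8,fy=8)
cv2.imwrite("pics/tr.png",w)
E
```

```text
time: 10.58
tool_pos: [409.8, -231.8, 127.3]
tcp_rot: [180.0, -0.0, -170.9]
ft_force: [-0.3, 0.1, -1.0]
finger_gap: 59.7
grip_force: 0.0
10.58 pos [ 409.8 -231.8  127.3] [ 180.    -0.  -170.9] gap 59.7 grip 0.0 ft [-0.3  0.1 -1. ]
shift [-0.24 -0.21  9.53] rot [ 0.001 -0.001  0.002] q6 -134.8
top [([430.0, 270.0, 27.0], 0.72), ([586.0, -278.0, 32.0], 0.61)]
scene [([427.0, 269.0, 25.0], 0.79), ([580.0, -278.0, 30.0], 0.42)]
```

View pics/tr.png

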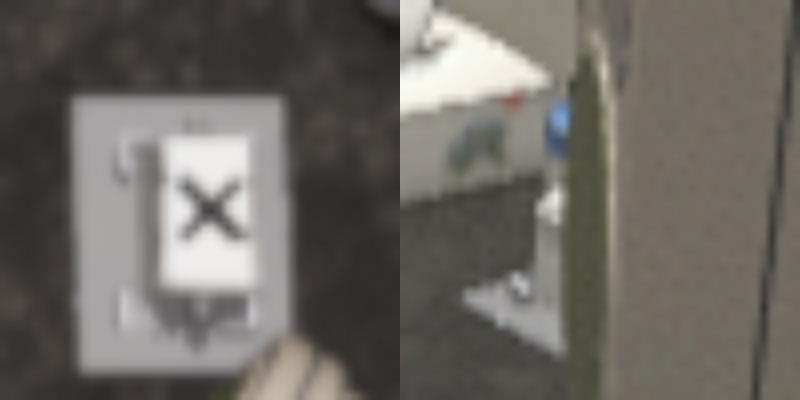

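The top view shows the cross housing upright between the tray angles, with its tag at (210,210). Now I'll pick up the disc housing.

```bash
python3 -m handwheel '[[0.4,-0.24,-0.2,1.5,0,0,0],[0.4,0,0,2.5,0,0,0],[0.4,0,0,2.5,0,0,0],[0.4,0,0,2,0,0,0],[0.4,0,0,1,0,0,0],[0.4,0,0,0,0,0,0],[-1,0,0,0,0,0,0],[-1,0,0,0,0,0,0],[-1,0,0,0,0,0,0],[-1,0,0,0,0,0,0],[-1,0,0,0,0,0,0],[-1,0,0,0,0,0,0]]' 40
python3 go.py 412.5 -233.5 160 189
```

```text
time: 11.78
tool_pos: [414.1, -234.4, 34.3]
tcp_rot: [-179.9, 0.1, -171.0]
ft_force: [-0.3, 0.7, 7.4]
finger_gap: 35.7
grip_force: 41.6
11.78 pos [ 414.1 -234.4   34.3] [-1.799e+02  1.000e-01 -1.710e+02] gap 35.7 grip 41.6 ft [-0.3  0.7  7.4]
shift [  0.11   0.09 -12.57] rot [-0.002  0.002  0.   ] q6 -134.7
```

```bash
python3 -m handwheel '[[-1,0,0,-1,0,0,0],[-1,0,0,-2.5,0,0,0],[-1,0,0,-2.5,0,0,0],[-1,0,0,-2.5,0,0,0],[-1,0,0,-2,0,0,0],[-1,0,0,-0.5,0,0,0],[-1,0,0,0,0,0,0]]'
python3 go.py 584.7 94.3 135 187
```

```text
time: 12.37
tool_pos: [414.1, -234.5, 145.1]
tcp_rot: [-179.8, 0.2, -171.0]
ft_force: [0.5, 0.1, -1.9]
finger_gap: 35.4
grip_force: 40.7
12.37 pos [ 414.1 -234.5  145.1] [-179.8    0.2 -171. ] gap 35.4 grip 40.7 ft [ 0.5  0.1 -1.9]
shift [-21.99  29.8    0.99] rot [-0.003  0.003  0.035] q6 -134.7
```

```bash
python3 -m handwheel '[[-1,-0.7,0.9,0,0,0,0],[-1,-1.3,1.8,0,0,0,0],[-1,-1.5,2.05,0,0,0,0],[-1,-1.5,2.05,0,0,0,0],[-1,-1.5,2.05,0,0,0,0],[-1,-1.5,2.05,0,0,0,0],[-1,-1.5,2.05,0,0,0,0],[-1,-1.5,2.05,0,0,0,0],[-1,-1.5,2.05,0,0,0,0],[-1,-1.5,2.05,0,0,0,0],[-1,-1.5,2.05,0,0,0,0],[-1,-1.5,2.05,0,0,0,0]]'
python3 -m handwheel '[[-1,-1.5,2.05,0,0,0,0],[-1,-1.5,2.05,0,0,0,0],[-1,-1.3,1.7,0,0,0,0],[-1,-0.6,0.8,0,0,0,0.035],[-1,0,0,0,0,0,0],[-1,0,0,0,0,0,0]]'
python3 go.py 584.7 94.3 62 187
```

```text
time: 13.37
tool_pos: [543.4, 24.1, 140.2]
tcp_rot: [179.9, -0.2, -171.0]
ft_force: [0.0, 0.1, -1.2]
finger_gap: 35.5
grip_force: 40.7
time: 13.87
tool_pos: [581.2, 95.7, 140.4]
tcp_rot: [180.0, -0.2, -172.9]
ft_force: [-0.1, -0.3, -1.3]
finger_gap: 35.8
grip_force: 40.7
13.87 pos [581.2  95.7 140.4] [ 180.    -0.2 -172.9] gap 35.8 grip 40.7 ft [-0.1 -0.3 -1.3]
shift [-0.36 -0.18  7.84] rot [ 0.    -0.004  0.002] q6 -92.8
```

```bash
python3 -m handwheel '[[-1,-0.36,-0.18,1.5,0,0,0],[-1,0,0,2.2,0,0,0],[-1,0,0,2.2,0,0,0],[-1,0,0,1.7,0,0,0],[-1,0,0,0.4,0,0,0],[-1,0,0,0,0,0,0],[-1,0,0,0,0,0,0]]'
python3 go.py 584.7 94.3 50 187
```

```text
time: 14.45
tool_pos: [586.2, 93.1, 63.0]
tcp_rot: [-180.0, -0.0, -173.0]
ft_force: [0.7, 0.1, -0.3]
finger_gap: 35.7
grip_force: 40.7
14.45 pos [586.2  93.1  63. ] [-180.   -0. -173.] gap 35.7 grip 40.7 ft [ 0.7  0.1 -0.3]
shift [0.13 0.13 1.3 ] rot [-0. -0. -0.] q6 -92.9
```

```bash
python3 -m handwheel '[[-1,0.13,0.13,0.2,0,0,0],[-1,0,0,0.3,0,0,0],[-1,0,0,0.3,0,0,0],[-1,0,0,0.3,0,0,0],[-1,0,0,0.2,0,0,0],[-1,0,0,0,0,0,0]]'
python3 go.py 584.7 94.3 46.3 187
```

```text
time: 14.95
tool_pos: [584.5, 94.7, 49.2]
tcp_rot: [180.0, -0.1, -173.0]
ft_force: [0.7, -0.6, -1.1]
finger_gap: 35.5
grip_force: 40.7
14.95 pos [584.5  94.7  49.2] [ 1.80e+02 -1.00e-01 -1.73e+02] gap 35.5 grip 40.7 ft [ 0.7 -0.6 -1.1]
shift [-0.01 -0.05  0.29] rot [ 0.    -0.001  0.   ] q6 -92.8
```

```bash
python3 -m handwheel '[[-1,0,0,0.15,0,0,0],[-1,0,0,0.1,0,0,0],[-1,0,0,0.05,0,0,0],[-1,0,0,0.05,0,0,0],[-1,0,0,0,0,0,0]]'
python3 go.py 584.7 94.3 46.3 187
```

```text
time: 15.37
tool_pos: [585.1, 94.7, 46.5]
tcp_rot: [-180.0, 0.0, -173.0]
ft_force: [-0.4, 0.5, -1.5]
finger_gap: 35.4
grip_force: 40.8
15.37 pos [585.1  94.7  46.5] [-180.    0. -173.] gap 35.4 grip 40.8 ft [-0.4  0.5 -1.5]
shift [ 0.04 -0.04  0.02] rot [-0.  0.  0.] q6 -92.8
```

```bash
python3 -m handwheel '[[-1,0,0,0.1,0,0,0],[-1,0,0,0.05,0,0,0],[-1,0,0,0,0,0,0]]'
python3 -m handwheel '[[0.4,0,0,0,0,0,0],[0.4,0,0,0,0,0,0],[0.4,0,0,0,0,0,0],[0.4,0,0,-1,0,0,0],[0.4,0,0,-2.5,0,0,0],[0.4,0,0,-2.5,0,0,0],[0.4,0,0,-2.5,0,0,0],[0.4,0,0,-2,0,0,0],[0.4,0.5,-2,0,0,0,0],[0.4,1.5,-3,0,0,0,0],[0.4,1.5,-3,0,0,0,0],[0.4,1.5,-3,0,0,0,0]]'
python3 -m handwheel '[[0.4,2,-3,0,0,0,0],[0.4,2,-3,0,0,0,0],[0.4,2,-3,0,0,0,0],[0.4,1,-3,0,0,0,0],[0.4,0,-1,0,0,0,0],[0.4,0,0,0,0,0,0]]'
python3 - <<'E'
from h import *
from bench import *
T=snapshot("top");S=snapshot("scene")
for n,p in(("top",T),("scene",S)):
    np.savez(f"{n}2.npz",**{k:p[k] for k in("image","intrinsics","R","t")})
    for q in("passed_mid","handle","index","mark","stand_seat"): print(n,q,[(np.round(d["location"],1).tolist(),round(d["conf"],2)) for d in place_of(p,q)])
w=np.zeros((580,800,3),np.uint8)
w[:400,:400]=cv2.resize(T["image"][160:240,270:350,::-1],None,fx=5,fy=5,interpolation=cv2.INTER_CUBIC)
w[:400,400:]=cv2.resize(S["image"][175:255,280:360,::-1],None,fx=5,fy=5,interpolation=cv2.INTER_CUBIC)
cv2.imwrite("pics/st.png",w[:400])
E
```

```text
time: 15.62
tool_pos: [585.1, 94.7, 46.4]
tcp_rot: [-180.0, 0.0, -173.0]
ft_force: [-8.5, -0.5, 13.1]
finger_gap: 35.5
grip_force: 42.4
time: 16.62
tool_pos: [548.4, -21.4, 150.7]
tcp_rot: [-180.0, 0.1, -172.9]
ft_force: [0.8, -1.1, 0.4]
finger_gap: 59.9
grip_force: 0.0
time: 17.12
tool_pos: [495.1, -160.6, 150.7]
tcp_rot: [-179.9, 0.1, -173.2]
ft_force: [0.1, 0.1, -0.0]
finger_gap: 59.9
grip_force: 0.0
top passed_mid [([420.4, -344.8, 26.8], 0.77), ([583.9, 90.7, 37.4], 0.54)]
top handle [([594.2, -38.4, 61.5], 0.66), ([584.2, -279.9, 8.2], 0.35)]
top index [([623.8, -30.9, 22.9], 0.74)]
top mark []
top stand_seat [([580.7, 92.2, 15.1], 0.65)]
scene passed_mid [([583.8, 97.0, 35.0], 0.82), ([400.2, -0.1, 0.3], 0.75)]
scene handle [([592.5, -36.5, 60.8], 0.59)]
scene index [([632.1, -26.0, 23.3], 0.61)]
scene mark []
scene stand_seat [([584.0, 93.2, 12.4], 0.97)]
```

View pics/st.png

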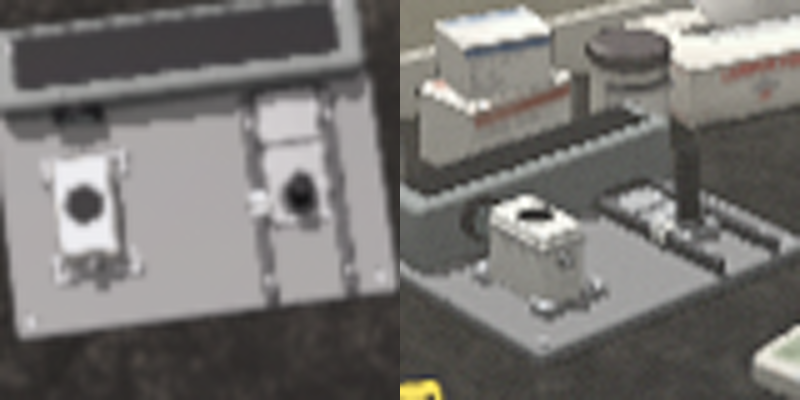

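The disc housing is seated upright between all four angles (tag at (84,204) in the top crop, (537,214) in the scene crop), and the shutter is still home. Next, the handle.

```bash
python3 go.py 593.5 -35.5 150 187
```

```text
17.72 pos [ 495.2 -157.7  149.8] [ 180.   -0. -173.] gap 59.7 grip 0.0 ft [0.6 0.4 1.2]
shift [-11.26  10.93  -0.02] rot [ 0.    -0.     0.001] q6 -120.4
```

```bash
python3 -m handwheel '[[0.4,-1,1,0,0,0,0],[0.4,-2,1.95,0,0,0,0],[0.4,-2.2,2.13,0,0,0,0],[0.4,-2.2,2.13,0,0,0,0],[0.4,-2.2,2.13,0,0,0,0],[0.4,-1.3,1.26,0,0,0,0],[0.4,-0.36,0.33,0,0,0,0],[0.4,0,0,0,0,0,0],[0.4,0,0,0,0,0,0],[0.4,0,0,0,0,0,0]]'
python3 go.py 593.5 -35.5 58 187
```

```text
time: 18.55
tool_pos: [592.9, -36.9, 149.6]
tcp_rot: [-180.0, -0.0, -173.0]
ft_force: [0.3, 0.0, 0.5]
finger_gap: 60.1
grip_force: 0.0
18.55 pos [592.9 -36.9 149.6] [-180.   -0. -173.] gap 60.1 grip 0.0 ft [0.3 0.  0.5]
shift [-0.09  0.13  9.16] rot [-0.    -0.001 -0.001] q6 -105.4
```

```bash
python3 -m handwheel '[[0.4,0,0.13,1.5,0,0,0],[0.4,0,0,2.4,0,0,0],[0.4,0,0,2.4,0,0,0],[0.4,0,0,2,0,0,0],[0.4,0,0,0.8,0,0,0],[0.4,0,0,0,0,0,0],[0.4,0,0,0,0,0,0]]'
python3 -m handwheel '[[-1,0,0,0,0,0,0],[-1,0,0,0,0,0,0],[-1,0,0,0,0,0,0],[-1,0,0,0,0,0,0],[-1,0,0,0,0,0,0],[-1,0,0,0,0,0,0],[-1,0,0,0,0,0,0],[-1,0,0,0,0,0,0],[-1,0,0,0,0,0,0],[-1,0,0,0,0,0,0]]' 60
python3 go.py 593.5 -35.5 58 187
```

```text
time: 19.13
tool_pos: [593.2, -35.3, 59.2]
tcp_rot: [180.0, -0.0, -173.0]
ft_force: [0.5, 0.3, 0.2]
finger_gap: 60.1
grip_force: 0.0
time: 19.97
tool_pos: [594.6, -36.5, 60.6]
tcp_rot: [-179.8, 0.1, -173.0]
ft_force: [-0.3, -7.9, 4.7]
finger_gap: 14.4
grip_force: 58.5
19.97 pos [594.6 -36.5  60.6] [-1.798e+02  1.000e-01 -1.730e+02] gap 14.4 grip 58.5 ft [-0.3 -7.9  4.7]
shift [0.1  0.11 0.26] rot [-0.003  0.002 -0.   ] q6 -105.3
```

The handle is gripped. I'll measure the pull distance from the home pictures with rectified profiles.

```bash
python3 - <<'E'
from h import *
th=np.radians(7.0); ex=np.array([np.cos(th),np.sin(th),0]); ey=np.array([-np.sin(th),np.cos(th),0])
H0=np.array([593.3,-35.2,0])
s=np.arange(-20,60,1.)
def prof(p,z,lat):
    X=H0+s[:,None,None]*ex+np.array(lat)[None,:,None]*ey+[0,0,z]
    uv=proj(p,X.reshape(-1,3)).astype(np.float32).reshape(len(s),len(lat),2)
    g=p["image"].astype(np.float32).mean(2)
    return cv2.remap(g,uv[...,0],uv[...,1],cv2.INTER_CUBIC)
for n in("top0","top2","scene0","scene2"):
    p=load(n+".npz")
    a=prof(p,21,np.arange(-12,9,2.)).mean(1)
    i=np.arange(38,72); 
    print(n,"line prof s18..51",a[i].round().astype(int).tolist())
    b=prof(p,29,np.arange(14,36,3.))
    print(" clip rows s=-14..+22 step2 x lat 14..35");print(b[6:44:2].round().astype(int).T.tolist())
E
```

```text
top0 line prof s18..51 [202, 208, 210, 211, 212, 212, 212, 212, 212, 212, 211, 208, 202, 194, 182, 169, 160, 158, 164, 176, 189, 200, 207, 210, 212, 211, 211, 211, 211, 211, 211, 211, 210, 210]
 clip rows s=-14..+22 step2 x lat 14..35
[[194, 211, 208, 205, 200, 197, 194, 194, 199, 204, 208, 211, 213, 212, 211, 212, 214, 215, 215], [157, 177, 182, 181, 179, 189, 202, 209, 203, 191, 186, 187, 189, 187, 191, 198, 206, 210, 207], [105, 120, 147, 178, 193, 205, 207, 213, 205, 186, 159, 139, 139, 137, 139, 143, 152, 157, 157], [100, 110, 150, 193, 211, 216, 214, 230, 237, 222, 172, 123, 112, 109, 114, 116, 118, 118, 119], [124, 134, 166, 201, 216, 215, 211, 224, 233, 221, 180, 137, 121, 117, 118, 116, 114, 113, 113], [146, 154, 174, 197, 200, 190, 192, 206, 217, 205, 181, 161, 152, 147, 140, 132, 128, 129, 132], [169, 170, 174, 178, 171, 161, 165, 176, 186, 187, 182, 178, 175, 172, 167, 164, 164, 167, 169], [176, 177, 176, 174, 171, 170, 172, 175, 177, 176, 176, 176, 176, 176, 176, 176, 176, 176, 175]]
top2 line prof s18..51 [197, 203, 205, 206, 207, 207, 207, 207, 207, 207, 206, 203, 197,
[... 2208 characters left out ...]
94, 209, 213, 209, 201, 182, 156, 135], [94, 96, 104, 117, 141, 173, 199, 202, 192, 196, 208, 221, 223, 215, 205, 192, 173, 156, 151], [127, 138, 153, 172, 200, 220, 219, 211, 208, 212, 219, 218, 210, 201, 191, 179, 170, 161, 155], [158, 160, 171, 197, 224, 227, 212, 197, 197, 207, 210, 206, 200, 189, 183, 180, 171, 163, 152], [136, 141, 161, 187, 200, 189, 174, 179, 192, 197, 199, 191, 176, 168, 165, 170, 167, 146, 120], [97, 111, 145, 175, 178, 168, 170, 179, 188, 188, 165, 144, 131, 130, 141, 138, 126, 109, 101], [86, 134, 179, 191, 177, 166, 167, 175, 164, 139, 111, 91, 92, 100, 108, 107, 94, 90, 100], [144, 181, 182, 165, 155, 157, 150, 126, 101, 80, 74, 74, 76, 88, 92, 85, 78, 76, 82]]
```

Line-to-mark distance comes out at about 36.5 mm in both cameras (top 34.8 to about -1.7, scene 38 to about 1). I'll pull most of the way and then check.

```bash
python3 -m handwheel '[[-1,0.2,0,0,0,0,0],[-1,0.5,0,0,0,0,0],[-1,0.6,0,0,0,0,0],[-1,0.6,0,0,0,0,0],[-1,0.6,0,0,0,0,0],[-1,0.6,0,0,0,0,0],[-1,0.4,0,0,0,0,0],[-1,0.15,0,0,0,0,0],[-1,0,0,0,0,0,0],[-1,0,0,0,0,0,0],[-1,0,0,0,0,0,0]]' 80
cat > m.py <<'E'
from h import *
from bench import *
th=np.radians(7.0); ex=np.array([np.cos(th),np.sin(th),0]); ey=np.array([-np.sin(th),np.cos(th),0])
H0=np.array([593.3,-35.2,0]); st=sense(); d=st["tool_pos"]-[594.6,-36.5,60.6]
print("pulled",round(-d@ex,2),"side",round(d@ey,2),"dz",round(d[2],1),st["finger_gap"],st["ft_force"].round(1))
w=np.zeros((600,800,3),np.uint8)
for k,n in enumerate(("top","scene")):
    p=snapshot(n); np.savez(n+"3.npz",**{q:p[q] for q in("image","intrinsics","R","t")})
    s=np.arange(-40,60,.25); lat=np.arange(45,-30,-.25)
    X=H0+s[::-1][:,None,None]*ex+lat[None,:,None]*ey+[0,0,25]
    uv=proj(p,X.reshape(-1,3)).astype(np.float32).reshape(len(s),len(lat),2)
    im=cv2.remap(p["image"][:,:,::-1].copy(),uv[...,0],uv[...,1],cv2.INTER_CUBIC)
    w[:600,k*400:k*400+400]=cv2.resize(im,(400,533))[0:0] if 0 else cv2.copyMakeBorder(cv2.resize(im,(400,533)),0,67,0,0,cv2.BORDER_CONSTANT)
import sys
cv2.imwrite("pics/"+sys.argv[1],w)
E
python3 m.py pull1.png
```

```text
time: 20.88
tool_pos: [559.8, -40.7, 60.7]
tcp_rot: [-179.8, 0.3, -173.0]
ft_force: [7.3, -7.5, -3.2]
finger_gap: 14.0
grip_force: 77.9
pulled 35.06 side 0.03 dz 0.1 13.972549590612754 [ 7.3 -7.5 -3.2]
```

View pics/pull1.png

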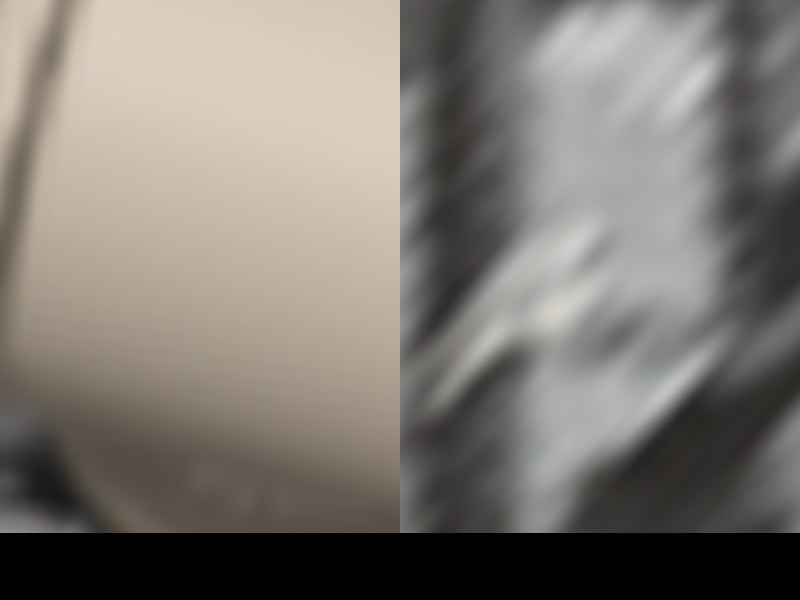

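The top view is hidden by the arm. The scene view (right half) shows the line at about (610,335) and the clip between (430,400) and (590,240), a mm or two apart. I'll pin down the mark with a small render-and-fit on the home pictures, with no further viewing.

```bash
cat > mk.py <<'E'
from h import *
from scipy.optimize import differential_evolution as DE
th=np.radians(7.0); ex=np.array([np.cos(th),np.sin(th),0]); ey=np.array([-np.sin(th),np.cos(th),0]); H0=np.array([593.3,-35.2,0])
W=lambda P:H0+np.array(P,float)[:,:1]*ex+np.array(P,float)[:,1:2]*ey+np.array(P,float)[:,2:]*[0,0,1]
K=8
def quad(s0,s1,l0,l1,z): return [(s0,l0,z),(s1,l0,z),(s1,l1,z),(s0,l1,z)]
def setup(n,b):
    p=load(n); c=proj(p,W([(b[2],22+b[3],27)]))[0].round().astype(int); r=7
    return p,c,r,p["image"][c[1]-r:c[1]+r+1,c[0]-r:c[0]+r+1].mean(2)
def cov(V,v):
    p,c,r,_=V; N=2*r+1
    s,l,L,w,zb,wl,rl,rw,pe,sg=v
    f,bk,i,o=s-L/2,s+L/2,l-w/2,l+w/2
    layers=[quad(-90,90,-20,pe,21),quad(-90,90,rl-rw/2,rl+rw/2,12),quad(-90,90,rl-rw/2,rl+rw/2,24),
      [(f,i,zb),(f,o,zb),(f,o,29),(f,i,29)],[(f,o,zb),(bk,o,zb),(bk,o,29),(f,o,29)],quad(f,bk,i,o,29),quad(s-wl/2,s+wl/2,i,o,29)]
    idx=np.zeros((N*K,N*K),np.uint8)
    for k,Q in enumerate(layers):
        if k==1: # rail body silhouette: hull of foot and top
            Q=np.vstack([layers[1],layers[2]])
        u=(proj(p,W(Q))-c+r+.5)*K-.5
        cv2.fillConvexPoly(idx,np.round(cv2.convexHull(u.astype(np.float32))*16).astype(np.int32),k+1,shift=4)
    A=[cv2.resize(cv2.GaussianBlur((idx==k).astype(np.float32),(0,0),sg*K),(N,N),interpolation=cv2.INTER_AREA).ravel() for k in range(8)]
    return np.array(A).T
from scipy.optimize import nnls
def res(V,v):
    A=cov(V,v); y=V[3].ravel(); x,rn=nnls(A,y); return rn**2/len(y),x,A@x
if __name__=="__main__":
    # s,l,L,w,zb,wl,rl,rw,pe,sigma
    B=[(-8,6),(17,30),(5,18),(6,20),(20,26),(0.8,3),(21,29),(4,10),(14,22),(.2,.7)]
    for n,b,sl in(("top0.npz",(0,0,0,0),34.8),("scene0.npz",(0,0,3,0),38.0)):
        V=setup(n,b)
        for seed in(1,2,3):
            r=DE(lambda v:res(V,v)[0],B,seed=seed,maxiter=120,popsize=8,tol=1e-6,polish=False)
            print(n,"mse",round(r.fun,1),"dist",round(sl-r.x[0],2),r.x.round(1).tolist(),res(V,r.x)[1].round().tolist(),flush=True)
E
time timeout 500 python3 mk.py
```

```text
top0.npz mse 1098.9 dist 35.72 [-0.9, 19.7, 15.9, 15.6, 24.1, 1.5, 24.3, 9.1, 14.0, 0.6] [178.0, 147.0, 152.0, 109.0, 204.0, 2532.0, 202.0, 214.0]
top0.npz mse 1098.1 dist 35.59 [-0.8, 19.6, 15.8, 14.9, 25.6, 2.6, 24.4, 8.7, 14.0, 0.6] [178.0, 147.0, 184.0, 104.0, 260.0, 3697.0, 201.0, 216.0]
top0.npz mse 1097.6 dist 35.61 [-0.8, 19.5, 15.8, 15.2, 25.6, 1.9, 24.3, 9.0, 14.0, 0.6] [179.0, 147.0, 185.0, 106.0, 271.0, 2389.0, 201.0, 212.0]
scene0.npz mse 1621.3 dist 32.02 [6.0, 19.1, 14.3, 11.4, 20.0, 1.9, 21.0, 4.0, 19.6, 0.6] [123.0, 134.0, 72.0, 200.0, 164.0, 190.0, 313.0, 0.0]
scene0.npz mse 1621.0 dist 32.23 [5.8, 19.2, 12.9, 12.2, 20.0, 2.7, 21.0, 4.0, 17.8, 0.7] [123.0, 134.0, 72.0, 203.0, 169.0, 192.0, 358.0, 0.0]
scene0.npz mse 1621.2 dist 32.15 [5.8, 19.3, 11.6, 12.2, 20.0, 2.9, 21.1, 4.2, 16.8, 0.7] [124.0, 134.0, 70.0, 197.0, 175.0, 189.0, 399.0, 0.0]
real	0m58.314s
user	0m58.738s
sys	0m0.086s
```

```bash
python3 - <<'E'
t=open("mk.py").read()
t=t.replace("    return p,c,r,p[\"image\"]","""    g=np.stack(np.meshgrid(np.arange(c[0]-r,c[0]+r+1),np.arange(c[1]-r,c[1]+r+1)),-1).reshape(-1,2)
    X=ray(p,g,27)-H0; global M; M=(X@ey>14)&(X@ey<36)&(X@ex-b[2]>-18)&(X@ex-b[2]<16)
    return p,c,r,p["image"]""")
t=t.replace("A=cov(V,v); y=V[3].ravel()","A=cov(V,v)[M]; y=V[3].ravel()[M]")
t=t.replace("(14,22),(.2","(12,22),(.2").replace("print(n,","print(n,M.sum(),")
open("mk.py","w").write(t)
E
timeout 500 python3 mk.py
```

```text
top0.npz 77 mse 70.5 dist 36.62 [-1.8, 24.3, 14.9, 9.9, 22.6, 2.8, 22.6, 9.7, 17.3, 0.7] [174.0, 210.0, 100.0, 107.0, 2.0, 60.0, 251.0, 185.0]
top0.npz 77 mse 70.6 dist 36.84 [-2.0, 24.5, 14.7, 10.3, 20.8, 3.0, 22.5, 9.5, 18.8, 0.7] [174.0, 212.0, 66.0, 107.0, 0.0, 0.0, 258.0, 177.0]
top0.npz 77 mse 69.5 dist 36.67 [-1.9, 24.3, 14.7, 9.9, 22.2, 2.6, 22.7, 9.9, 18.6, 0.7] [174.0, 212.0, 147.0, 105.0, 0.0, 0.0, 258.0, 174.0]
scene0.npz 29 mse 148.9 dist 40.33 [-2.3, 20.8, 13.2, 19.8, 24.3, 1.9, 27.8, 7.7, 12.0, 0.2] [178.0, 213.0, 134.0, 82.0, 104.0, 189.0, 232.0, 124.0]
scene0.npz 29 mse 146.7 dist 39.05 [-1.1, 19.1, 16.1, 19.6, 20.9, 1.9, 28.5, 9.1, 19.3, 0.5] [32558.0, 185.0, 95.0, 71.0, 67.0, 170.0, 268.0, 25.0]
scene0.npz 29 mse 174.4 dist 38.79 [-0.8, 20.3, 16.4, 17.6, 21.1, 1.8, 21.5, 5.0, 14.0, 0.3] [98821.0, 202.0, 79.0, 140.0, 87.0, 169.0, 236.0, 115.0]
```

```bash
python3 - <<'E'
import mk; from mk import *
for n in("scene0.npz","scene3.npz"):
    V=setup(n,(0,0,2,0))
    for seed in(1,2):
        r=DE(lambda v:res(V,v)[0],[(-6,8),(20,28),(14,15.5),(9.5,11),(20,25),(1,2.8),(22,26),(6,10),(15,20),(.3,.7)],seed=seed,maxiter=150,popsize=8,tol=1e-6,polish=False)
        print(n,round(r.fun,1),"dist",round(38-r.x[0],2),r.x.round(1).tolist(),res(V,r.x)[1].round().tolist())
s=np.arange(-20,60,1.)
for n in("scene0.npz","scene2.npz","scene3.npz"):
    p=load(n)
    out=[]
    for l in(-8,-4,0,4,8,12):
        uv=proj(p,W([(a,l,21) for a in s])).astype(np.float32)
        g=cv2.remap(p["image"].astype(np.float32).mean(2),uv[:,:1],uv[:,1:],cv2.INTER_CUBIC).ravel()
        k=(s>28)&(s<48) if n!="scene3.npz" else (s>-7)&(s<13)
        i=np.where(k)[0]; j=i[g[i].argmin()]; d=(g[j-1]-g[j+1])/(2*(g[j-1]-2*g[j]+g[j+1])) if 0<j<79 else 0
        out.append((l,round(float(s[j]+d),1),int(g[j])))
    print(n,out)
E
```

```text
scene0.npz 212.8 dist 35.36 [2.6, 20.3, 15.1, 10.9, 21.9, 2.7, 25.2, 7.3, 15.3, 0.6] [787.0, 111.0, 135.0, 0.0, 128.0, 184.0, 364.0, 0.0]
scene0.npz 209.5 dist 35.11 [2.9, 20.3, 15.5, 10.6, 21.7, 2.8, 25.3, 7.3, 15.2, 0.6] [811.0, 108.0, 134.0, 0.0, 128.0, 184.0, 365.0, 0.0]
scene3.npz 156.4 dist 38.63 [-0.6, 24.1, 14.3, 10.4, 21.9, 1.7, 25.3, 9.4, 16.0, 0.5] [564780171.0, 168.0, 0.0, 88.0, 79.0, 179.0, 253.0, 0.0]
scene3.npz 157.0 dist 40.5 [-2.5, 25.9, 14.2, 9.8, 20.1, 2.0, 25.6, 7.8, 17.0, 0.5] [926.0, 170.0, 56.0, 75.0, 46.0, 164.0, 253.0, 0.0]
scene0.npz [(-8, 38.0, 144), (-4, 38.7, 144), (0, 37.2, 128), (4, 35.3, 143), (8, 35.1, 156), (12, 38.6, 130)]
scene2.npz [(-8, 37.8, 142), (-4, 38.7, 140), (0, 37.2, 122), (4, 35.0, 138), (8, 35.1, 154), (12, 38.6, 126)]
scene3.npz [(-8, -0.5, 132), (-4, 4.2, 113), (0, 1.8, 108), (4, 0.1, 126), (8, -0.2, 142), (12, 0.0, 149)]
```

Top fit gives 36.7 mm with a consistent clip shape, and the noisier scene values scatter around 37. The shutter is at 35.1, so I'll pull 1.7 mm more.

```bash
python3 -m handwheel '[[-1,0.1,0,0,0,0,0],[-1,0.07,0,0,0,0,0],[-1,0,0,0,0,0,0],[-1,0,0,0,0,0,0],[-1,0,0,0,0,0,0]]'
python3 m.py pull2.png
```

```text
time: 21.4
tool_pos: [558.2, -40.9, 60.7]
tcp_rot: [-179.8, 0.3, -173.0]
ft_force: [7.7, -7.4, -1.6]
finger_gap: 14.2
grip_force: 77.9
pulled 36.66 side 0.06 dz 0.1 14.19530857107442 [ 7.7 -7.4 -1.6]
```

```bash
python3 - <<'E'
from h import *
p=load("scene3.npz"); c=proj(p,[585,-15,25])[0].astype(int); print(c)
cv2.imwrite("pics/fin.png",cv2.resize(p["image"][c[1]-20:c[1]+20,c[0]-26:c[0]+26,::-1],None,fx=15,fy=15,interpolation=cv2.INTER_LANCZOS4))
E
```

```text
[333 220]
```

View pics/fin.png

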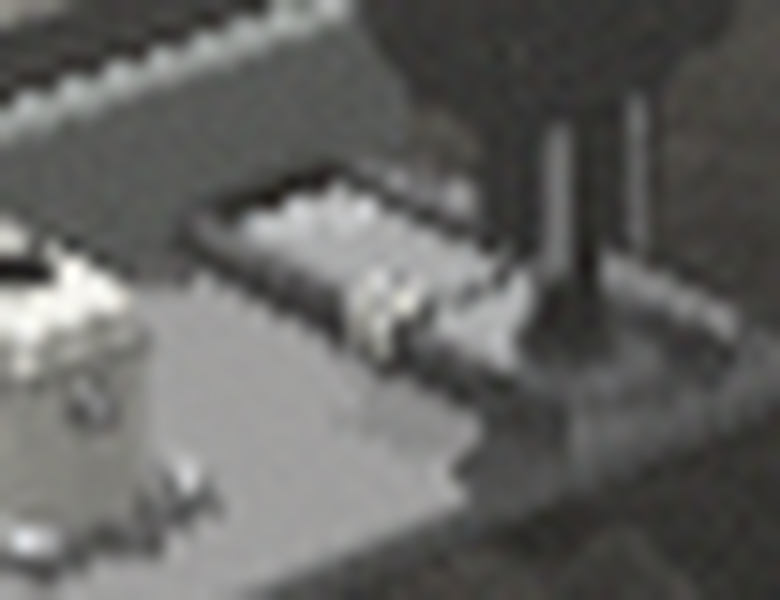

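The line runs from (515,270) to (430,310). Extended left to the clip at (385,300), and allowing for its 8 mm greater height (about 33 px here), it meets the mark at about (383,332). They are level, so I'm handing in.

```bash
python3 -c "from bench import hand_in;print(hand_in())"
```

```text
the job is handed in; nothing more can be done
None
```

I handed in the job with the disc housing in the stand's seat, the cross housing in the reject tray, and the shutter held 36.7 mm out by its handle; the line looks level with the mark to within about 1–2 mm, which is as fine as the cameras could show.

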